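# Feel out the hidden release notch and pop the case lid

### The arm

A 6-joint arm with a two-finger parallel gripper is mounted at the origin on a cart in front of the work surface, level with it; the furniture and walls round the work are solid. World frame = base frame: x ahead of the robot, y to its left, z up, the work surface at z = 0. Lengths are in m, angles in rad, forces in N, time in s.
With the tool pointing down it reaches from about 0.275 to 0.775 m from the base axis. Payload 14.6 kg.
Tool frame: the origin (TCP) lies on the centre line of the jaws, within the pads' length; the fingertips stand 11 mm ahead of it and the grasp point (between the pads) lies 8 mm behind it; z points along the fingers, y is the line along which they close (so a half turn about z gives the same grasp; the last joint's range is limited). The gripper opens to 85 mm and grips with 20 to 120 N. Pads are 22 mm wide; open, the fingers measure 114 mm over their backs; the gripper's body (76 mm by 85 mm) begins 54 mm behind the grasp point. The pads swing forward as they close: fully open they stand 13 mm farther back than shut.
Start: joints at [-1.385, 0.263, -0.048, 1.259, 0, 1.415], TCP at [0.175, -0.495, 0.242] pointing down, gripper open.
Joint ranges: [-2.65, 2.65], [-0.89, 1.7], [-1.18, 1.37], [-2.13, 2.11], [-1.35, 1.29], [-3.14, 3.14]. Speed limits (rad/s): [1.89, 1.89, 2.57, 2.79, 3.14, 3.14].

### API

Orientations are given as [roll, pitch, yaw] about the fixed x, y, z axes, in that order (R = Rz(yaw) Ry(pitch) Rx(roll)).
In Python, from cell import manip gives the robot as it stands.
- The arm moves only by the tool servo_tool, never from a script. Its argument "series" is a list of rows, each a list of 2 entries, a list of its own where there are three numbers: the shift along the world's x, y, z scaled (see below), then the turn, a rotation vector about the world's x, y, z scaled (see below). A call has 1 to 12 rows; each row shifts and turns the commanded pose from where the row before left it; what a row does not reach is not made up. The controller multiplies each number of a shift by 60 mm and each number of a turn by 8 degrees. A row lasts 1/8 s, in which the tool goes at most 62.5 mm and 10.7 degrees, less where a joint would pass 70% of its speed; a pose out of reach is approached as far as the arm can. A call with a number of a shift or a turn outside -1 to 1 is refused whole. A call with a gripper value outside its range is refused whole. "gripper" is the closure, from -1 (fully open) to 1 (shut), set as the call begins (left out, the last holds). The fingers move at their own pace and stop on an object; the grip force is fixed at half the most. Time passes only in rows, so rows that do not move let the fingers close. It gives the time, the measured TCP pose, the force, the opening and the grip force at its end, in the units of the state.
- manip.state(): the state, without advancing time (a new reading comes with each control period).
- manip.capture(name): name is "scene" or "top" or "wrist"; returns a dict with "pixels" (480x640x3 uint8, red, green, blue), "depth" (480x640 float32, m along the optical axis (not along the pixel's ray), 0 where there is no reading), "camera_matrix" (3x3 intrinsics, pixels), "world_from_camera" (4x4, takes a point from camera to world coordinates). Camera axes: x right, y down, z forward; pixel columns grow to the right and rows downward; lengths in m; the calibration is good to about 2 mm. The wrist camera is an equidistant fisheye: a pixel r from the principal point sees the ray r / f radians off the axis. A picture is of the moment at which its call begins.
- manip.finish_job(): hands the job in; it is judged then, once.
Trained networks look in a picture, given as the dict that the camera call returned (one of the last four; its "shot" number tells which), for a name from the list of things; names that differ only in an ending like _2 or _b are one class to them, and where a whole thing is asked for, a point or a joint stands for the part that bears it (a point fixed in the world has none). Each returns a list of dicts, best first, with "conf" (0 to 1); they miss things now and then, are a little off and sometimes report something else, mostly with a low value. They report only what shows in the picture. A call takes as long as a camera call.
- manip.trace(picture, query): "region" (480x640 bool, what is visible of it) and "centre" ([column, row] in pixels, amid what is visible of it).
- manip.mark_of(picture, query): "centre" ([column, row] in pixels: a listed point, or the origin of a listed thing).
The state is a dict: "time": time; "joints": joint angles; "qd": joint speeds; "joint_torque": joint torques, N m; "tcp_pos": TCP position; "orientation": TCP orientation; "force": force on the tool from outside, world axes, zero at the start; "torque": the same for the moment, N m; "gripper_width": finger opening in m; "gripper_force": force on a finger pad.
Only numpy, scipy, OpenCV 4.12 (cv2) and the standard library are available. Lean on these libraries where they do the work, as an engineer would, in place of code of your own. Each camera call takes 0.05 s, during which the arm holds its last target. There are 200 camera calls.

### The job

The flat grey case on the right of the bench is latched; its release is a pad sunk in a notch hidden somewhere along the metal ledge on its left side, which you can find by running a closed fingertip along the ledge. Press the pad inside the notch fully down so that the lid pops ajar, then take the hand away and leave it so. Do not push or pry the lid itself, and leave the loose bolts, pipe coupling and wrench where they lie.

Things in the scene. Friction and masses are not known exactly. Their poses are not given: they have to be found in the camera images.
- tool_case: Flat grey latched case fixed to the bench, 152 x 108 x 44 mm. Origin on the bench top, z up, own x along the case (roughly away from the robot), y across it (roughly to the robot's left). The ledge fills x -76 to +76 mm, y +16 to +58 mm, top 40 mm above the bench, outer (+y) side bare. It is a 4 mm grey plate at each end and, between, four aluminium blocks 36 mm long each.
- ledge_near (a point): Middle of the ledge's width on its top, at its end nearest the robot; case axes. Along the ledge from here the blocks are centred at 22, 58, 94 and 130 mm. One of the four, a different one each time, to be found by touch or sight, is the notch: open upward and to the outer side over its whole 36 mm. The other three are solid, level with the ledge top.
- ledge_far (a point): The same point at the far end of the ledge, 152 mm from ledge_near. The ledge is 42 mm wide. Mind on the way: fixed broom and shovel handles lean on the bench front at about x 0.45, y 0.30 and x 0.43, y 0.05, up to 0.57 m above the bench; a bin 0.37 m high begins at x 0.62 beyond the case, and an upright panel 0.44 m high stands at y -0.25.
- case_lid: Grey lid, 152 x 62 x 8 mm, three shallow raised panels. Shut: top 44 mm above the bench, over the case's y -50 to +12 mm (4 mm short of the ledge). Hinged on the side away from the ledge; origin mid hinge line, 36 mm above the bench, x along the hinge, y toward the ledge, z up when shut. Rises in proportion to the release: 0.25 rad with the pad fully down (ledge side 16 mm higher).
- release (a joint): Travel of the release pad in the notch, m: 0 up, 0.010 fully down. The flat aluminium pad, 34 x 37 mm, fills the bottom of the notch, its face 26 mm above the bench when up (14 mm below the ledge top), and moves straight down. About 5 to 6 N pushes it; no spring, it stays where it is left.
- bolt_m12_1: Loose steel bolt lying on the bench left of the case, 19 x 63 x 22 mm, origin under its middle, length along its y. A bystander.
- bolt_m12_2: Second such loose bolt, a little farther away, 19 x 63 x 22 mm, origin under its middle, length along its y. A bystander.
- pipe_coupling: Loose rust-brown pipe coupling standing on end, 48 mm across, 42 mm high, origin under its middle. A bystander.
- wrench_13: Loose combination wrench lying flat, 27 x 184 x 6 mm, origin under its middle, length along its y. A bystander.

How it is judged:
On the way:
1. a finger presses the release pad fully down (value of joint release above 0.0085 m and contact force between the fingers and anything else above 0.5 N), for 0.1 s.
At the end, for the whole second after the job is handed in: The release pad stays pressed at least 8.5 of its 10 mm, the lid rests ajar by more than 0.2 rad, and the bolts, coupling and wrench are within 20 mm of where they began (value of joint release above 0.0085 m and angle between case_lid's own z axis and vertical above 0.2 rad and angular speed of case_lid below 0.05 rad/s and distance of each of bolt_m12_1, bolt_m12_2, pipe_coupling, wrench_13 from where it was at the start of the episode below 0.02 m); the robot touches nothing.
It fails at once if the lid itself is pushed or pried (more than 4 N on it) (contact force between any of the fingers, the arm and case_lid above 4 N).
It fails at once if a bolt, the coupling or the wrench is lifted, carried or shifted by more than 20 mm (distance of any of bolt_m12_1, bolt_m12_2, pipe_coupling, wrench_13 from where it was at the start of the episode above 0.02 m).
It also fails if it takes over 54 s, if anything falls off the work surface, if the arm or the gripper's body presses on something with over 40 N, if the wrist force passes 120 N, or if a joint passes its speed limit or range.

## Working session

There is one attempt and no reset: what is moved stays moved. The work goes in short steps, Python scripts to look and compute and a tool call to move; the robot and the scene stay as the last step left them, time stands still between calls to the robot, and variables do not carry over. Pictures are saved under pics/ and viewed, at most 10 in all, crops included, and the job is handed in when it is done.

Besides the shell and the picture viewer there is one more tool, called after "Call:" as name(argument=value, ...) on one line, values as JSON. servo_tool: Moves the arm, as the interface text tells. Shifts and turns lie within -1 to 1; 1 stands for 60 mm of shift or 8 degrees of turn. Its arguments: {"type":"object","properties":{"series":{"type":"array"},"gripper":{"type":"number"}},"required":["series"]}

```bash
mkdir -p pics; cat > h.py <<'E'
import numpy as np,cv2
from cell import manip
def world(p,u,v,d=None,z=None):
    K=np.array(p["camera_matrix"]);T=np.array(p["world_from_camera"])
    r=np.array([(u-K[0,2])/K[0,0],(v-K[1,2])/K[1,1],1.])
    if z is not None:
        w=T[:3,:3]@r; return T[:3,3]+w*(z-T[2,3])/w[2]
    if d is None: d=p["depth"][int(round(v)),int(round(u))]
    return T[:3,:3]@(r*d)+T[:3,3]
def save(p,n): cv2.imwrite(f"pics/{n}.png",p["pixels"][:,:,::-1])
E
python3 - <<'E'
from h import *
np.set_printoptions(precision=4,suppress=True)
for c in("top","scene"):
    p=manip.capture(c);save(p,c)
    np.savez(f"{c}.npz",**{k:p[k] for k in("pixels","depth","camera_matrix","world_from_camera")})
    for q in("ledge_near","ledge_far","tool_case","release","case_lid","bolt_m12_1","pipe_coupling","wrench_13"):
        for m in manip.mark_of(p,q)[:2]:
            u,v=m["centre"]; print(c,q,round(m["conf"],2),np.round(m["centre"]),world(p,u,v),world(p,u,v,z=.04)[:2])
s=manip.state();print(s["time"],s["tcp_pos"],s["orientation"],s["gripper_width"],s["force"])
E
```

```text
top ledge_near 0.87 [385. 284.] [ 0.423  -0.1181  0.0382] [ 0.423  -0.1179]
top ledge_near 0.55 [288. 223.] [0.525  0.0409 0.0129] [0.5212 0.039 ]
top ledge_far 0.71 [278. 192.] [0.5796 0.0611 0.0006] [0.5717 0.0574]
top ledge_far 0.58 [377. 190.] [ 0.5854 -0.1093 -0.003 ] [ 0.5766 -0.1052]
top tool_case 0.81 [399. 238.] [ 0.4975 -0.1401  0.0451] [ 0.498  -0.1408]Traceback (most recent call last):
  File "<stdin>", line 7, in <module>
ValueError: it knows: bolt_m12, case_lid, ledge_far, ledge_near, pipe_coupling, tool_case, wrench
```

```bash

python3 - <<'E'
from h import *
np.set_printoptions(precision=4,suppress=True)
for c in("top","scene"):
    p=manip.capture(c);save(p,c)
    for q in("ledge_near","ledge_far","tool_case","case_lid","bolt_m12","pipe_coupling","wrench"):
        for m in manip.mark_of(p,q)[:2]:
            u,v=m["centre"]; print(c,q,round(m["conf"],2),np.round(m["centre"]),world(p,u,v),world(p,u,v,z=.04)[:2])
    if c=="top":
        q=p["depth"]; 
        vv,uu=np.mgrid[0:480,0:640]
        K=np.array(p["camera_matrix"]);T=np.array(p["world_from_camera"])
        W=np.stack([(uu-K[0,2])/K[0,0]*q,(vv-K[1,2])/K[1,1]*q,q],-1)@T[:3,:3].T+T[:3,3]
        print(np.round(W[180:296:5,360:430:5,2]*1000).astype(int))
        cv2.imwrite("pics/topcrop.png",cv2.resize(p["pixels"][150:330,240:480,::-1],None,fx=3.3,fy=3.3,interpolation=cv2.INTER_CUBIC))
s=manip.state();print(s["time"],s["tcp_pos"],s["orientation"],s["gripper_width"],s["force"])
E
```

```text
top ledge_near 0.75 [383. 286.] [ 0.4201 -0.1175  0.0228] [ 0.4197 -0.1157]
top ledge_far 0.66 [378. 192.] [ 0.5733 -0.1079  0.0395] [ 0.5732 -0.1078]
top tool_case 0.61 [280. 192.] [0.579  0.0571 0.0026] [0.5716 0.0538]
top tool_case 0.58 [399. 239.] [ 0.4959 -0.1402  0.0443] [ 0.4964 -0.1408]
top case_lid 0.98 [432. 234.] [ 0.504  -0.1926  0.0465] [ 0.5048 -0.1939]Traceback (most recent call last):
  File "<stdin>", line 6, in <module>
ValueError: it knows: bolt_m12, case_lid, ledge_far, ledge_near, pipe_coupling, tool_case, wrench
```

```bash

python3 - <<'E'
from h import *
np.set_printoptions(precision=4,suppress=True,linewidth=150)
for c in("top","scene"):
    p=manip.capture(c);save(p,c)
    if c=="top":
        q=p["depth"]; 
        vv,uu=np.mgrid[0:480,0:640]
        K=np.array(p["camera_matrix"]);T=np.array(p["world_from_camera"])
        W=np.stack([(uu-K[0,2])/K[0,0]*q,(vv-K[1,2])/K[1,1]*q,q],-1)@T[:3,:3].T+T[:3,3]
        print(np.round(W[180:296:4,360:430:5,2]*1000).astype(int))
        cv2.imwrite("pics/topcrop.png",cv2.resize(p["pixels"][150:330,240:480,::-1],None,fx=3.3,fy=3.3,interpolation=cv2.INTER_CUBIC))
    for n in("ledge_near","ledge_far","tool_case","case_lid","bolt_m12_1","pipe_coupling","wrench_13"):
        for m in manip.mark_of(p,n)[:2]:
            u,v=m["centre"]; print(c,n,round(m["conf"],2),np.round(m["centre"]),world(p,u,v),world(p,u,v,z=.04)[:2])
s=manip.state();print(s["time"],s["tcp_pos"],s["orientation"],s["gripper_width"],s["force"])
E
```

```text
[[  -1    1    2   -3    1    0    1   -3    0   -3    1   -3    0    0]
 [  -1    0   -2  900   -2   -1   -1    1    0    1    4   -2   -1    3]
 [   0    0    3    0   -1    3   -1   -2   -3   -3    0   -2    1   -2]
 [   1   -5    1    0   40   41   36   45   45   46   44   44   43   45]
 [  -1   39   40   40   40   39   35   44   43   47   43   47   46   44]
 [   0  900   41   39   40   38   35   43   44   47   44   44   44   46]
 [   1   39   43   41   41   40   36   47   42   46   44   44   46   44]
 [   0   39   40   40   38   41   41   45   43   45   47   47   47   41]
 [   2   40   40   39   38   41   41   42   44   45   45   44   47   43]
 [   1   41   41   38   36   41   38   41   44   48   44   45   44   48]
 [  -1   33   39   40   39   41   38   44   42   44   42   45   46   45]
 [  -2   26   40   40   41   40   40   44   47   43   46   44   43   45]
 [  -1   19   40   38   39   39   36   40   43   45  900   45   43   45]
 [   0   17   40   38   39   42   38   43   45   46   46   46   44   44]
 [  -1   10   38   40   41   40   40   42   42   45   44   47   46   43]
 [   
[... 1752 characters left out ...]
1238]
scene ledge_far 0.73 [304. 228.] [ 0.5713 -0.1092  0.0386] [ 0.5695 -0.1066]
scene ledge_far 0.65 [348. 253.] [0.3907 0.054  0.1097] [ 0.4575 -0.0689]
scene tool_case 0.77 [348. 251.] [0.3903 0.0551 0.1122] [ 0.46   -0.0729]
scene case_lid 0.76 [361. 226.] [ 0.4867 -0.1651  0.0448] [ 0.4917 -0.1748]
scene bolt_m12_1 0.75 [274. 290.] [0.5182 0.049  0.0041] [0.4816 0.0972]
scene bolt_m12_1 0.65 [306. 299.] [0.4674 0.0364 0.0001] [0.4318 0.0906]
scene pipe_coupling 0.83 [240. 285.] [0.5606 0.0786 0.0136] [0.5305 0.1129]
scene wrench_13 0.69 [236. 320.] [0.5131 0.145  0.003 ] [0.4759 0.1862]
1.25 [ 0.1755 -0.4948  0.2423] [3.1416 0.     0.3408] 0.08538915008491739 [-0.0928  0.1984 -0.3924]
```

View pics/topcrop.png

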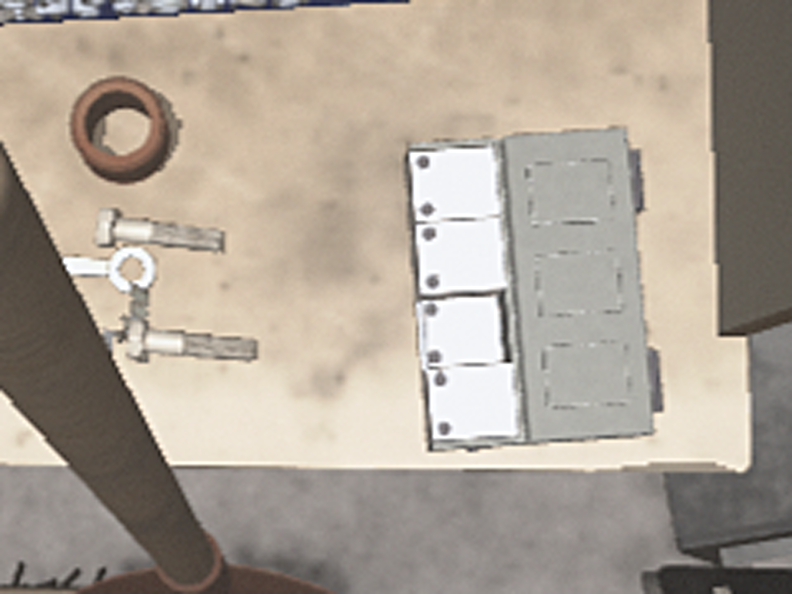

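View pics/scene.png

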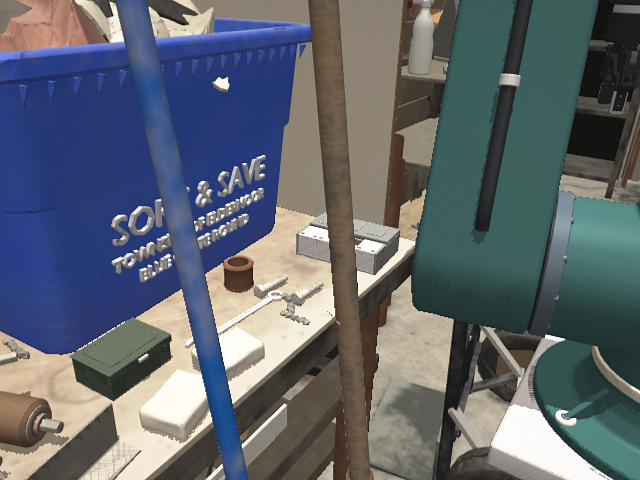

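The second block from the near end sits low: its depth reads about 27 mm against 40 mm for the others, and a shadow gap shows at crop (505,330). I'll measure the pad centre and check the panel and handle clearance.

```bash

python3 - <<'E'
from h import *
np.set_printoptions(precision=3,suppress=True,linewidth=150)
p=manip.capture("top");q=p["depth"]
vv,uu=np.mgrid[0:480,0:640]
K=np.array(p["camera_matrix"]);T=np.array(p["world_from_camera"])
W=np.stack([(uu-K[0,2])/K[0,0]*q,(vv-K[1,2])/K[1,1]*q,q],-1)@T[:3,:3].T+T[:3,3]
x,y,z=W[...,0],W[...,1],W[...,2]
q=cv2.medianBlur(z.astype(np.float32),3)
m=(q>.022)&(q<.032)&(abs(x-.48)<.035)&(abs(y+.115)<.035)
P=W[m];print("pad",len(P),P.mean(0),cv2.minAreaRect(P[:,:2].astype(np.float32)*1000))
m=(q>.036)&(q<.052)&(abs(x-.5)<.1)&(abs(y+.14)<.1)
print("case",cv2.minAreaRect(W[m][:,:2].astype(np.float32)*1000))
m=(q>.10)&(x>.25)&(x<.62)&(y<-.15)&(y>-.45)
P=W[m]
if len(P):print("panel",P.min(0),P.max(0),[ (h,P[P[:,2]>h].min(0)) for h in(.2,.4) if (P[:,2]>h).any()])
m=(q>.05)&(x>.25)&(x<.6)&(y<.25)&(y>-.07)
P=W[m]
for h in np.arange(.05,.6,.1):
    S=P[abs(P[:,2]-h)<.03]
    if len(S):print("handle z",h,S.mean(0),S[:,1].min())
print(np.linalg.norm(T[:3,3]),T[:3,3])
E
```

```text
pad 532 [ 0.481 -0.112  0.025] ((482.0942077636719, -111.32125854492188), (47.44340133666992, 42.39781951904297), 5.025790691375732)
case ((501.0164489746094, -147.90362548828125), (152.01486206054688, 118.53822326660156), 4.508415699005127)
panel [ 0.337 -0.364  0.098] [ 0.62  -0.15   0.444] [(0.2, array([ 0.34 , -0.363,  0.2  ])), (0.4, array([ 0.479, -0.258,  0.4  ]))]
handle z 0.05 [0.388 0.038 0.064] 0.027801305307223117
handle z 0.15000000000000002 [0.314 0.046 0.155] -0.031179685320401947
handle z 0.25000000000000006 [0.308 0.041 0.25 ] -0.054203287425218016
handle z 0.35000000000000003 [0.511 0.092 0.364] -0.06999957837090123
handle z 0.45000000000000007 [0.323 0.007 0.451] -0.06990237178936091
handle z 0.5500000000000002 [0.359 0.003 0.547] -0.06999951896125554
0.9858506943231682 [ 0.401 -0.023  0.9  ]
```

Call:
servo_tool(series=[[[0.26, 0.41, 0], [0, 0, -0.2]], [[0.26, 0.41, 0], [0, 0, -0.2]], [[0.26, 0.41, 0], [0, 0, -0.2]], [[0.26, 0.41, 0], [0, 0, -0.2]], [[0.26, 0.41, 0], [0, 0, -0.2]], [[0.26, 0.41, 0], [0, 0, -0.2]], [[0.26, 0.41, 0], [0, 0, -0.2]], [[0.26, 0.41, 0], [0, 0, -0.2]], [[0.26, 0.41, 0], [0, 0, -0.2]], [[0.26, 0.41, 0], [0, 0, -0.2]]], gripper=1)

```text
time: 2.55
tcp_pos: [0.3319, -0.248, 0.2424]
orientation: [3.141, -0.0, 0.061]
force: [-0.1, -0.5, 0.8]
gripper_width: -0.0004
gripper_force: 0.0
```

Call:
servo_tool(series=[[[0.31, 0.29, -0.2], [0, 0, 0]], [[0.31, 0.29, -0.2], [0, 0, 0]], [[0.31, 0.29, -0.2], [0, 0, 0]], [[0.31, 0.29, -0.2], [0, 0, 0]], [[0.31, 0.29, -0.2], [0, 0, 0]], [[0.31, 0.29, -0.2], [0, 0, 0]], [[0.31, 0.29, -0.2], [0, 0, 0]], [[0.31, 0.29, -0.2], [0, 0, 0]], [[0, 0, 0], [0, 0, 0]]])

```text
time: 3.68
tcp_pos: [0.4806, -0.1087, 0.1455]
orientation: [-3.141, 0.001, 0.063]
force: [-0.5, -0.6, 0.3]
gripper_width: -0.0002
gripper_force: 0.0
```

```bash

python3 - <<'E'
from h import *
p=manip.capture("wrist");save(p,"w1")
s=manip.state();print(s["time"],s["tcp_pos"],s["orientation"])
K=np.array(p["camera_matrix"]);T=np.array(p["world_from_camera"])
def proj(w):
    c=T[:3,:3].T@(np.array(w)-T[:3,3]);r=np.hypot(c[0],c[1]);t=np.arctan2(r,c[2])
    return np.round([K[0,2]+K[0,0]*t*c[0]/r,K[1,2]+K[1,1]*t*c[1]/r])
for w in([.48,-.109,.026],[.4215,-.1165,.04],[.572,-.1075,.04]):print(proj(w))
for n in("ledge_near","ledge_far"):print(n,[(m["centre"],m["conf"]) for m in manip.mark_of(p,n)[:2]])
E
```

```text
3.725 [ 0.48021172 -0.10923337  0.14602034] [-3.14129863e+00  7.90331488e-04  6.28198999e-02]
[319. 241.]
[324. 324.]
[326. 106.]
ledge_near []
ledge_far [([317.9, 102.9], 0.59)]
```

View pics/w1.png

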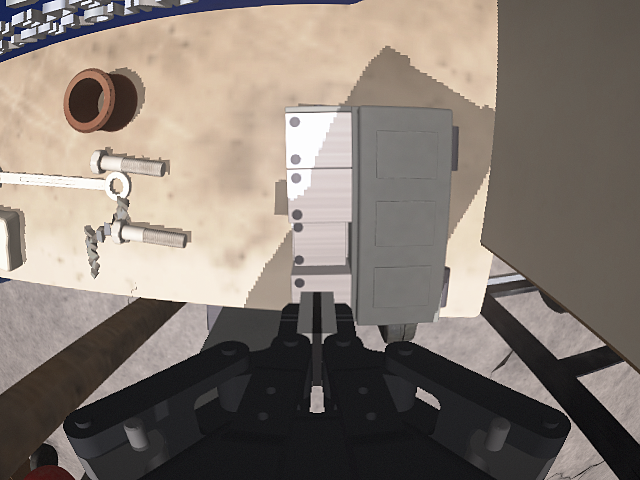

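The notch floor spans rows 222–267 and columns 293–348, so its centre is about (321,244). The planned target projects to (319,241), close enough to go down.

Call:
servo_tool(series=[[[0, 0, -0.28], [0, 0, 0]], [[0, 0, -0.28], [0, 0, 0]], [[0, 0, -0.28], [0, 0, 0]], [[0, 0, -0.28], [0, 0, 0]], [[0, 0, -0.28], [0, 0, 0]], [[0, 0, -0.13], [0, 0, 0]], [[0, 0, -0.13], [0, 0, 0]], [[0, 0, 0], [0, 0, 0]]])

```text
time: 4.82
tcp_pos: [0.4801, -0.1097, 0.0466]
orientation: [-3.142, 0.0, 0.061]
force: [0.1, 0.6, 0.1]
gripper_width: -0.0001
gripper_force: 0.0
```

Call:
servo_tool(series=[[[0, 0, -0.05], [0, 0, 0]], [[0, 0, -0.05], [0, 0, 0]], [[0, 0, -0.05], [0, 0, 0]], [[0, 0, -0.05], [0, 0, 0]], [[0, 0, -0.05], [0, 0, 0]], [[0, 0, 0], [0, 0, 0]]])

```text
time: 5.58
tcp_pos: [0.4802, -0.1096, 0.0315]
orientation: [-3.142, 0.0, 0.062]
force: [0.2, 0.2, -0.2]
gripper_width: 0.0002
gripper_force: 0.0
```

Call:
servo_tool(series=[[[0, 0, -0.04], [0, 0, 0]], [[0, 0, -0.04], [0, 0, 0]]])

```text
time: 5.82
tcp_pos: [0.4803, -0.1096, 0.0268]
orientation: [3.142, -0.0, 0.062]
force: [-4.5, 1.5, 27.8]
gripper_width: -0.0001
gripper_force: 14.5
```

Call:
servo_tool(series=[[[0, 0, -0.01], [0, 0, 0]], [[0, 0, 0], [0, 0, 0]], [[0, 0, 0], [0, 0, 0]]])

```text
time: 6.2
tcp_pos: [0.4803, -0.1096, 0.0269]
orientation: [3.141, -0.001, 0.062]
force: [-5.5, 1.7, 19.9]
gripper_width: 0.0001
gripper_force: 9.9
```

```bash

python3 - <<'E'
from h import *
p=manip.capture("wrist");save(p,"w2")
s=manip.state();print(s["time"],s["tcp_pos"],s["force"],s["gripper_width"])
E
```

```text
6.25 [ 0.48033634 -0.10965588  0.02691003] [-5.51774567  1.90098091 19.83677938] 3.7201861341392936e-06
```

View pics/w2.png

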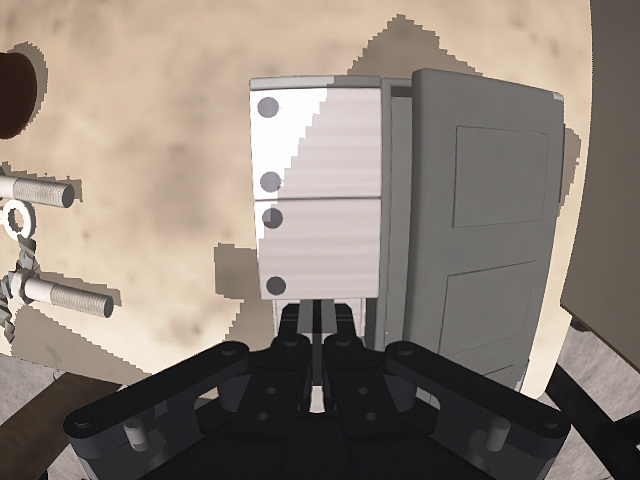

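The lid is ajar: a dark gap shows at columns 385–412. The fingertip bottomed out at TCP z = 0.0269, where 0.027 was expected. Now straight up.

Call:
servo_tool(series=[[[0, 0, 0.05], [0, 0, 0]], [[0, 0, 0.1], [0, 0, 0]], [[0, 0, 0.3], [0, 0, 0]], [[0, 0, 0.4], [0, 0, 0]], [[0, 0, 0.4], [0, 0, 0]], [[0, 0, 0.4], [0, 0, 0]], [[0, 0, 0.4], [0, 0, 0]], [[-0.3, -0.2, 0.4], [0, 0, 0]], [[-0.3, -0.2, 0.3], [0, 0, 0]], [[-0.3, -0.2, 0], [0, 0, 0]], [[0, 0, 0], [0, 0, 0]], [[0, 0, 0], [0, 0, 0]]])

```text
time: 7.75
tcp_pos: [0.4266, -0.1455, 0.1912]
orientation: [-3.141, -0.0, 0.061]
force: [0.1, 0.1, 0.2]
gripper_width: -0.0003
gripper_force: 0.0
```

```bash

python3 - <<'E'
from h import *
p=manip.capture("wrist");save(p,"w3")
p=manip.capture("top")
def zs(x0,x1,y0,y1):
    q=p["depth"];vv,uu=np.mgrid[0:480,0:640];K=np.array(p["camera_matrix"]);T=np.array(p["world_from_camera"])
    W=np.stack([(uu-K[0,2])/K[0,0]*q,(vv-K[1,2])/K[1,1]*q,q],-1)@T[:3,:3].T+T[:3,3]
    m=(W[...,0]>x0)&(W[...,0]<x1)&(W[...,1]>y0)&(W[...,1]<y1)&(W[...,2]<.1)
    return W[m]
P=zs(.53,.56,-.19,-.15);print("lid slope",np.polyfit(P[:,1],P[:,2],1))
P=zs(.47,.49,-.118,-.1);print("pad z",len(P),np.median(P[:,2]) if len(P) else None)
s=manip.state();print(s["time"],s["tcp_pos"],s["force"])
E
```

```text
lid slope [0.26620829 0.09635701]
pad z 131 0.0160936315933361
7.85 [ 0.42669946 -0.1453029   0.19111988] [ 0.80628425  0.67438919 -0.78731844]
```

View pics/w3.png

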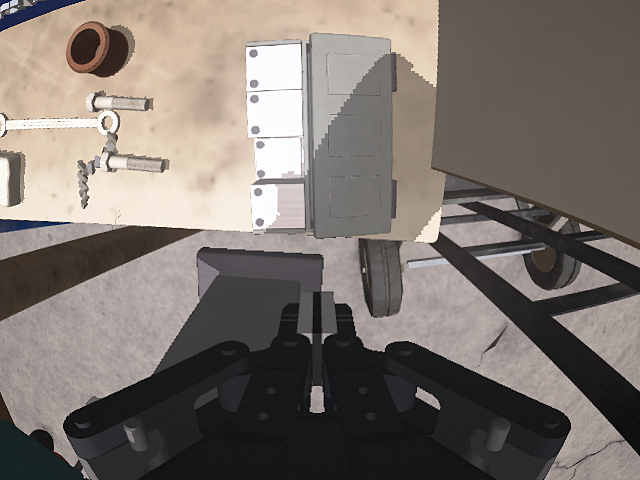

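The pad is at 16 mm (fully down), and the lid is tilted about 0.26 rad. The bolts, coupling and wrench show at the left, undisturbed, and the hand is clear.

```bash
python3 -c "
from cell import manip
print(manip.finish_job())"
```

```text
the job is handed in; nothing more can be done
None
```

I pressed the release pad, in the second block from the near end, fully down (face measured at 16 mm). The lid stands ajar at about 0.26 rad, the loose parts look undisturbed, the hand is clear, and the job is handed in; no verdict was returned.

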